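# Assemble a ferrite pot-core choke on its mounting plate

### The arm

A 6-joint arm with a two-finger parallel gripper is mounted at the origin on a cart in front of the work surface, level with it; the furniture and walls round the work are solid. World frame = base frame: x ahead of the robot, y to its left, z up, the work surface at z = 0. Lengths are in mm, angles in degrees, forces in N, time in s.
With the tool pointing down it reaches from about 350 to 850 mm from the base axis. Payload 8.1 kg.
Tool frame: the origin (TCP) lies at the very end of the fingers, on their centre line; the grasp point (between the pads) lies 19 mm behind it; z points along the fingers, y is the line along which they close (so a half turn about z gives the same grasp; the last joint's range is limited). The gripper opens to 85 mm and grips with 20 to 120 N. Pads are 22 mm wide; open, the fingers measure 114 mm over their backs; the gripper's body (76 mm by 85 mm) begins 54 mm behind the grasp point. The pads swing forward as they close: fully open they stand 13 mm farther back than shut.
Start: joints at [-76.455, 7.471, 85.268, -0, 87.261, -4.893], TCP at [189.785, -569.199, 231.292] pointing down, gripper open.
Joint ranges: [-169.43, 169.43], [-51.17, 129.36], [1.28, 143.12], [-76.62, 256.62], [0, 156.53], [-152.29, 152.29]. Speed limits (degrees/s): [136.94, 136.94, 159.86, 180, 180, 180].

### API

Orientations are given as [roll, pitch, yaw] about the fixed x, y, z axes, in that order (R = Rz(yaw) Ry(pitch) Rx(roll)).
In Python, from bench import status, viewer, job gives the robot as it stands.
- The arm moves only by the tool arm_command, never from a script. Its argument "targets" is a list that holds one entry, the list of rows, each a list of 7 numbers: the shift along the world's x, y, z in m, then the turn, a rotation vector about the world's x, y, z in rad, then the opening, from -1 (shut) to 1 (fully open). In form: [[[dx, dy, dz, rx, ry, rz, gripper], ...]]. A call has 1 to 10 rows; each row shifts and turns the commanded pose from where the row before left it; what a row does not reach is not made up. A row lasts 1/8 s, in which the tool goes at most 62.5 mm and 10.7 degrees, less where a joint would pass 70% of its speed; a pose out of reach is approached as far as the arm can. A call with a gripper value outside its range is refused whole. The fingers move at their own pace and stop on an object; "force" is the grip in N (left out, the last holds). Time passes only in rows, so rows that do not move let the fingers close. It gives the time, the measured TCP pose, the force, the opening and the grip force at its end, in the units of the state.
- status.sense(): the state, without advancing time (a new reading comes with each control period).
- viewer.snapshot(name): name is "scene" or "top"; returns the picture (384x512x3 uint8, red, green, blue); there is no depth.
- viewer.camera_model(name): a dict with "vertical_fov" (degrees; the focal length in pixels is half the picture's height over the tangent of half this angle, whatever the lens; pixels are square), "cx", "cy" (the principal point, pixels), "k1" (the pictures are not rectified: a ray, as slopes to the right and down, at radius r is drawn at 1 + k1 r^2 times it, then the intrinsics apply), "xyz" and "attitude" of the camera in the world. Camera axes: x right, y down, z forward; pixel columns grow to the right and rows downward; lengths in mm; the calibration is good to about 2 mm. A picture is of the moment at which its call begins. camera_model takes no time and is no camera call.
- job.hand_in(): hands the job in; it is judged then, once.
The state is a dict: "time": time; "joint_pos": joint angles; "qd": joint speeds; "joint_efforts": joint torques, N m; "tool_pos": TCP position; "tcp_rot": TCP orientation; "ft_force": force on the tool from outside, world axes, zero at the start; "wrist_torque": the same for the moment, N m; "finger_gap": finger opening in mm; "grip_force": force on a finger pad.
Only numpy, scipy, OpenCV 4.12 (cv2) and the standard library are available. Lean on these libraries where they do the work, as an engineer would, in place of code of your own. Each camera call takes 0.05 s, during which the arm holds its last target. There are 200 camera calls.

### The job

Put the pot-core choke together on the brass spigot of the aluminium mounting plate, in this order from the bottom: grey rubber cushion washer, the ferrite core half that lies open side up, the copper coil fully down in its well, the other core half (it lies open side down) over the coil so that the two rims meet all round, and last the aluminium clamp cap, fully home over the top half. Which way round the parts are turned about the upright axis does not matter; seat each part before bringing the next and leave the finished stack standing free. Leave the solder spool, the braid bobbin and the screw dish where they are, and mind the tall microscope at the robot's right.

Things in the scene. Friction and masses are not known exactly. Their poses are not given: they have to be found in the camera images.
- mount_plate: Target, fixed: bare aluminium plate 92 x 72 x 8 mm with a brass spigot, a tag strip with four eyelets along one short edge, four sunk screws. Origin on the spigot's axis at bench level, z up, x to the tag strip; plate spans x -40..52, y -36..36 mm, top 8 mm up. Spigot 8 mm in diameter, 18 mm tall above the plate, top 4 mm tapered to 3 mm. The rest stands up no more than 1.5 mm.
- cushion_washer: Loose flat grey silicone-rubber washer, 40 mm in diameter, 8 mm thick, with a 12 mm centre hole; lies flat. Origin in the centre of its underside, z up. About 20 g.
- core_lower: Loose dark ferrite core half, a round cup lying open side up: 60 mm diameter, 20 mm high, floor 5.5 mm. Inside, a ring-shaped well 14.5 mm deep, 51 mm outer diameter, round a 25 mm post as high as the rim (edge bevelled) with a 12 mm hole right through. Wall 4.5 mm with two lead slots 15 mm wide, on its +x and -x sides, down to the floor. Origin: centre of underside, z up. 150 g.
- coil: Loose coil: copper wire on a cream former with a flange at each end, standing on one. 47 mm diameter, 28 mm high, open 29 mm bore. Origin: centre of underside, z up. Seated in the lower half it stands 13.5 mm above the rim, with 2 mm of play to each side; fingers do not fit into the well beside it, so hold it by its upper 12 mm. 100 g.
- core_upper: Loose dark ferrite core half, same shape as the other but lying open side down: from above a flat round back, 60 mm diameter, with a 12 mm centre hole; 20 mm high. Origin: centre of underside (plane of its rim), z up. Its well takes the top of the coil with 2 mm of play to each side; rim on rim there is 1 mm of play above the coil. 150 g.
- clamp_cap: Loose aluminium clamp cap like a shallow round lid: 70 mm diameter, skirt 8 mm deep and 65 mm inside (mouth bevelled), top face 12 mm above the underside, and a central round boss to hold it by, 26 mm diameter, 16 mm high (its top 28 mm above the underside). Origin: centre of underside (skirt's lower edge), z up. Home, the skirt surrounds the top 8 mm of the upper half. 100 g.
- solder_spool: Bystander, leave alone: spool of silvery solder wire with black flanges, 58 mm in diameter, 36 mm high, standing. Origin in the centre of its underside.
- wick_bobbin: Bystander, leave alone: small red bobbin of solder braid, 33 mm in diameter, 11 mm high. Origin on its underside, near its middle.
- screw_dish: Bystander, leave alone: small steel dish with screws in it, 69 mm in diameter, 14 mm high. Origin in the centre of its underside.
Mind the look-alikes: they are no part of the job. What is shaped like the coil but green or pink is not meant. Leave any green look-alike of the core_lower alone.

How it is judged:
By the outcome, as a careful person would: the job done as asked, in the order asked, and still so for the second after the job is handed in, with the robot touching nothing.
It also fails if it takes over 115 s, if anything falls off the work surface, if the arm or the gripper's body presses on something with over 40 N, if the wrist force passes 120 N, or if a joint passes its speed limit or range.

## Working session

There is one attempt and no reset: what is moved stays moved. The work goes in short steps, Python scripts to look and compute and a tool call to move; the robot and the scene stay as the last step left them, time stands still between calls to the robot, and variables do not carry over. Pictures are saved under pics/ and viewed, at most 14 in all, crops included, and the job is handed in when it is done.

Besides the shell and the picture viewer there is one more tool, called after "Request:" as name(argument=value, ...), one argument or row to a line, values as JSON. arm_command: Moves the arm, as the interface text tells. Its arguments: {"type":"object","properties":{"targets":{"type":"array"},"force":{"type":"number"}},"required":["targets"]}

```bash
mkdir -p pics; ls; python3 - <<'E'
from bench import status, viewer
import cv2
print(status.sense())
for n in ("scene","top"):
    print(n,viewer.camera_model(n))
    im=viewer.snapshot(n); cv2.imwrite(f"pics/{n}0.png",im[:,:,::-1])
E
```

```text
pics
{'time': 0.0, 'joint_pos': array([-7.64548047e+01,  7.51276824e+00,  8.53308735e+01,  5.63749078e-04,
        8.72606100e+01, -4.89410290e+00]), 'qd': array([-0.02200586,  0.05315955, -0.04952489, -0.12007013, -0.00949351,
        0.04871663]), 'joint_efforts': array([ 8.20603545e-04, -5.69391382e+01, -5.00548804e+01, -8.32497540e-05,
        1.49643602e-02, -1.38381200e-07]), 'tool_pos': array([ 189.66444919, -568.65261043,  230.25353724]), 'tcp_rot': array([-1.79896176e+02, -9.45516621e-03,  1.84392621e+01]), 'ft_force': array([ 0.22823493, -0.98459444, -0.40580394]), 'wrist_torque': array([-0.0072413 , -0.03941016,  0.01033247]), 'grip_force': 0.0, 'finger_gap': 85.47890166986753}
scene {'vertical_fov': 55.18057645803937, 'cx': 253.37593911775988, 'cy': 196.70508550059145, 'k1': 0.023619623162824892, 'xyz': array([-65.68327784, 599.55070379, 625.08270068]), 'attitude': array([-124.32224623,   -0.8993362 , -123.84170386])}
top {'vertical_fov': 47.5688457691417, 'cx': 258.45364936145404, 'cy': 189.09643819318148, 'k1': -0.05010682843075851, 'xyz': array([ 451.19714454,  121.33461162, 1007.94835249]), 'attitude': array([-168.46962212,   -0.31811896,  -91.7753485 ])}
```

View pics/scene0.png

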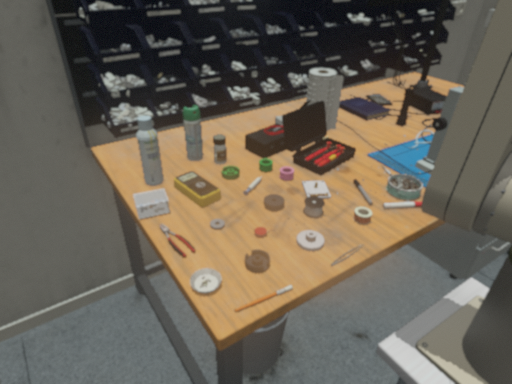

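View pics/top0.png

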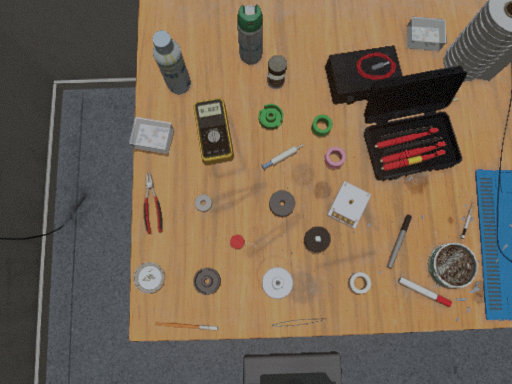

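The scene picture shows the robot at the right edge and the parts mid-bench. Candidates, as pixels in the top picture:
- **Washer:** (204,203).
- **core_lower:** brown-grey at (207,281). Its green look-alike is at (271,117).
- **core_upper:** (283,204). The dark spool at (317,239) could be mistaken for it.
- **Coil:** cream at (360,283). The green look-alike is at (322,125) and the pink one at (335,157).
- **Cap:** (278,283). The dish at (149,278) could be mistaken for it.
- **Plate:** (350,204).

I'll check these choices in one close crop.

```bash
cat > h.py <<'E'
import numpy as np, cv2
from scipy.spatial.transform import Rotation as Ro
from bench import status, viewer
class Cam:
    def __init__(s,n):
        m=viewer.camera_model(n); s.f=192/np.tan(np.radians(m['vertical_fov']/2)); s.c=np.array([m['cx'],m['cy']]); s.k=m['k1']
        s.p=np.array(m['xyz']); s.R=Ro.from_euler('xyz',m['attitude'],degrees=True).as_matrix()
    def ray(s,uv):
        d=(np.asarray(uv,float)-s.c)/s.f; u=d.copy()
        for _ in range(20): u=d/(1+s.k*(u@u))
        return s.R@np.array([u[0],u[1],1.])
    def plane(s,uv,z):
        r=s.ray(uv); return s.p+r*(z-s.p[2])/r[2]
    def proj(s,P):
        q=s.R.T@(np.asarray(P,float)-s.p); u=q[:2]/q[2]; return s.c+s.f*u*(1+s.k*(u@u))
def tri(ca,a,cb,b):
    ra,rb=ca.ray(a),cb.ray(b); A=np.stack([ra,-rb],1); t=np.linalg.lstsq(A,cb.p-ca.p,rcond=None)[0]
    P,Q=ca.p+ra*t[0],cb.p+rb*t[1]; return (P+Q)/2,np.linalg.norm(P-Q)
def rect(c,im,xy,z,half,ppm):
    """orthophoto of plane z around xy: image up=+x, left=+y; ppm px per mm"""
    n=int(2*half*ppm); cor=[(1,1),(1,-1),(-1,-1),(-1,1)]
    src=np.float32([c.proj([xy[0]+half*a,xy[1]+half*b,z]) for a,b in cor])
    M=cv2.getPerspectiveTransform(src,np.float32([[0,0],[n,0],[n,n],[0,n]]))
    return cv2.warpPerspective(im,M,(n,n),flags=cv2.INTER_CUBIC)
E
python3 - <<'E'
from h import *
t,s=Cam('top'),Cam('scene')
T=cv2.imread('pics/top0.png');S=cv2.imread('pics/scene0.png')
for n,uv in dict(washer=(204,203),lower=(207,281),upper=(283,204),spool=(317,239),coil=(360,283),cap=(278,283),plate=(350,204)).items():
    P=t.plane(uv,15); print(n,P.round(),s.proj(P).round())
a=cv2.resize(T[180:310,185:385],None,fx=4,fy=4,interpolation=cv2.INTER_CUBIC)
cv2.imwrite('pics/ct.png',a)
b=cv2.resize(S[160:290,195:395],None,fx=4,fy=4,interpolation=cv2.INTER_CUBIC)
cv2.imwrite('pics/cs.png',b)
E
```

```text
washer [624. 236.  15.] [219. 221.]
lower [447. 231.  15.] [258. 260.]
upper [617.  54.  15.] [275. 201.]
spool [534. -20.  15.] [314. 208.]
coil [ 432. -111.   15.] [364. 215.]
cap [438.  73.  15.] [311. 238.]
plate [ 612. -101.   15.] [317. 187.]
```

View pics/ct.png

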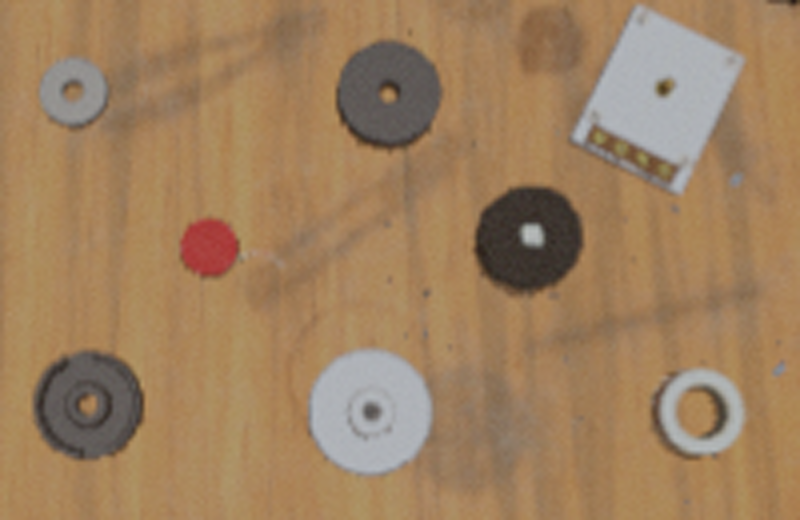

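View pics/cs.png

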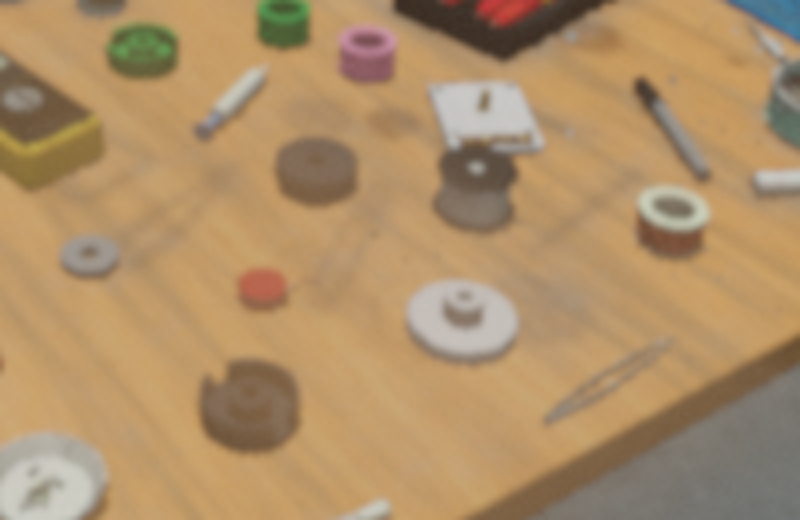

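All parts match their descriptions. The coil at (360,283) has a cream flange and copper winding, core_lower at (207,281) has its slotted rim up, and core_upper at (283,204) has a flat back up. The boss marks the cap, the white hub marks the spool, and the plate shows its brass spigot. Next I measure silhouettes in both views.

```bash
cat >> h.py <<'E'
def sil(im,uv,half):
    """silhouette hull about uv: colour distance from the local wood, Otsu; returns hull, ellipse"""
    u,v=map(int,np.round(uv)); k=6
    x0,y0=max(u-half,0),max(v-half,0)
    p=cv2.resize(im[y0:v+half+1,x0:u+half+1],None,fx=k,fy=k,interpolation=cv2.INTER_CUBIC)
    L=cv2.cvtColor(p,cv2.COLOR_BGR2LAB).astype(float); b=np.concatenate([L[:k].reshape(-1,3),L[-k:].reshape(-1,3),L[:,:k].reshape(-1,3),L[:,-k:].reshape(-1,3)])
    d=L-np.median(b,0); d[...,0]*=.4; d=np.clip(np.linalg.norm(d,axis=2)*3,0,255).astype(np.uint8)
    m=cv2.threshold(d,0,255,cv2.THRESH_OTSU)[1]; m=cv2.morphologyEx(m,cv2.MORPH_OPEN,np.ones((k,k)))
    cs=cv2.findContours(m,cv2.RETR_EXTERNAL,cv2.CHAIN_APPROX_NONE)[0]
    h=cv2.convexHull(max(cs,key=cv2.contourArea)).reshape(-1,2).astype(np.float32)
    h=(h+.5)/k-.5+[x0,y0]; h=h.astype(np.float32)
    return h
def cen(h):
    M=cv2.moments(h); return np.array([M['m10'],M['m01']])/M['m00']
E
python3 - <<'E'
from h import *
t,s=Cam('top'),Cam('scene')
T=cv2.imread('pics/top0.png');S=cv2.imread('pics/scene0.png')
O=dict(washer=(204,203,8,16,15),lower=(207,281,20,22,22),upper=(283,204,20,22,20),coil=(360,283,28,17,17),cap=(278,283,12,24,22),plate=(350,204,8,32,0),spool=(317,239,36,22,0))
for n,(u,v,h,r,r2) in O.items():
    H=sil(T,(u,v),r); c=cen(H); P=t.plane(c,h/2)
    q=np.array([t.plane(x,h/2)[:2] for x in H],np.float32)
    print(n,'top',c.round(1),'xy',P[:2].round(1),'size',np.round(cv2.minAreaRect(q),1) if 0 else [np.round(a,1) for a in cv2.minAreaRect(q)])
    if n=='plate': print(cv2.boxPoints(cv2.minAreaRect(q)).round(1))
    if r2:
        e=s.proj(P); H2=sil(S,e,r2); c2=cen(H2); X,g=tri(t,c,s,c2)
        print('   scene exp',e.round(1),'got',c2.round(1),'size',np.ptp(H2,0).round(1),'tri',X.round(1),'gap %.1f'%g,'midheight',h/2)
# spigot: brass blob
hsv=cv2.cvtColor(T,cv2.COLOR_BGR2HSV)
print(hsv[196:208,345:357,1])
print('microscope foot?',s.plane((405,122),0).round(), s.plane((425,90),0).round())
E
```

```text
washer top [203.3 202.9] xy [626.6 239.2] size [array([626.6, 239.6]), array([41.7, 40.4]), np.float64(40.3)]
   scene exp [217.7 224.3] got [217.5 223.8] size [15.  10.8] tri [626.7 239.4   5.6] gap 1.0 midheight 4.0
lower top [206.8 281. ] xy [447.3 231.9] size [array([447.4, 231.7]), array([61.5, 59.7]), np.float64(89.8)]
   scene exp [257.6 261.3] got [257.2 261.3] size [24.8 23.5] tri [447.6 232.3   9.8] gap 1.1 midheight 10.0
upper top [281.8 203.6] xy [618.5  56.4] size [array([618.8,  56.5]), array([59.6, 63.3]), np.float64(69.6)]
   scene exp [274.2 202.9] got [274.  202.5] size [20.2 17. ] tri [618.6  56.8  11.1] gap 0.8 midheight 10.0
coil top [359.1 283. ] xy [ 432.1 -109.6] size [array([ 432., -110.]), array([49. , 52.8]), np.float64(4.5)]
   scene exp [363.  215.9] got [362.6 215.1] size [18.3 18.3] tri [ 432.5 -108.6   16.7] gap 1.2 midheight 14.0
cap top [277.3 282.7] xy [438.7  73.7] size [array([438.9,  73.5]), array([69.6, 69.4]), np.float64(88.1)]
   scene exp [310.6 240.6] got [310.3 240.1] size [28.2 21.2] tri [439.1  74.1   7.5] gap 1.0 midheight 6.0
plate top 
[... 253 characters left out ...]
, 59.7]), np.float64(88.2)]
[[ 11  11  12  11  13  11  10   8  11  11  13  11]
 [ 11  13  11  13  10   8   9   8  14   8  13  11]
 [ 12  11  13  14  11  10   9  10  12  12  12  10]
 [ 11  14  11  12   6   0  10  21   2  11  13  14]
 [ 11  11  12   7  33  51 102 104  37  10  10  10]
 [ 12  14  11   3  85 145 140 112  40  12   8  11]
 [ 13  14   9   6  96 135 132  66  10  13  10  10]
 [ 13  14  11   2  45  87  73  26   4  11  10  10]
 [ 11  10  11   7   5   7  10   6  10  12  10  11]
 [ 11   9   7  10  13  11  13  13  11  14  11  14]
 [ 12   8   9   8  11  11  15  10  13  10  12  13]
 [ 10   7  11  12  13  11  13  11  13  13  10  10]]
microscope foot? [ 813. -793.    0.] [ 1034. -1246.     0.]
```

```bash
python3 - <<'E'
from h import *
t,s=Cam('top'),Cam('scene')
T=cv2.imread('pics/top0.png');S=cv2.imread('pics/scene0.png')
def blob(I,x0,y0,x1,y1):
    a=np.clip(cv2.cvtColor(I,cv2.COLOR_BGR2HSV)[y0:y1,x0:x1,1].astype(float)-25,0,None); yy,xx=np.mgrid[y0:y1,x0:x1]
    return np.array([(a*xx).sum(),(a*yy).sum()])/a.sum()
c=blob(T,345,197,357,208)
e=s.proj(t.plane(c,17)); print(c,e, t.plane(c,17)); u,v=map(int,e)
print(cv2.cvtColor(S,cv2.COLOR_BGR2HSV)[v-7:v+8,u-6:u+7,1])
c2=blob(S,u-4,v-4,u+5,v+4);print(c2,tri(t,c,s,c2))
E
```

```text
[350.64683664 201.36732767] [315.92829598 185.09704039] [ 617.72120513 -102.98897785   17.        ]
[[113 111 109 110 108 110 110 112 113 111 111 111 108]
 [105 102  98  96  94  94  96  93  93  93  93  96  96]
 [ 64  62  59  55  51  50  50  49  48  48  50  54  55]
 [ 20  22  21  18  17  19  24  27  21  17  16  20  21]
 [  5   6   6   8   6  11  25  37  23   9   6   5   7]
 [  5   4   4   4   4  11  35  63  31   9   5   5   4]
 [  5   5   5   5   5  11  43  73  32   9   4   4   5]
 [  5   5   5   4   8  17  53  73  29   9   6   5   4]
 [  5   5   5   6  12  28  66  67  30  10   5   5   6]
 [  6   5   5   6  12  27  41  39  22  10   6   5   5]
 [  6   6   5   6   9  15  15  15  12   8   6   6   6]
 [  6   5   6   6   8   8   8   7   6   6   6   6   6]
 [  6   5   6   8   6   6   5   5   6   6   5   5   6]
 [  5   6   6   6   5   5   5   8   6   6   6   6   6]
 [  7   7   8   8   9   9   8   9   9  10   9   9   9]]
[315.70639535 184.79651163] (array([ 617.77043438, -102.4396796 ,   18.2307386 ]), np.float64(0.7443844669320676))
```

Measured positions of the parts from both views:

| Part | x, y (mm) |
|---|---|
| Spigot | (617.7, -103.8) |
| Washer | (626.6, 239.3) |
| core_lower | (447.5, 232) |
| core_upper | (618.5, 56.5) |
| Coil | (432.3, -109.3) |
| Cap | (439, 74) |

The triangulated mid-heights agree with the text. I now move toward the washer.

Request:
arm_command(
  targets=[
    [[0.027, 0.05, 0, 0, 0, -0.032, 1], [0.027, 0.05, 0, 0, 0, -0.032, 1], [0.027, 0.05, 0, 0, 0, -0.032, 1], [0.027, 0.05, 0, 0, 0, -0.032, 1], [0.027, 0.05, 0, 0, 0, -0.032, 1], [0.027, 0.05, 0, 0, 0, -0.032, 1], [0.027, 0.05, 0, 0, 0, -0.032, 1], [0.027, 0.05, 0, 0, 0, -0.032, 1], [0.027, 0.05, 0, 0, 0, -0.032, 1], [0.027, 0.05, 0, 0, 0, -0.032, 1]],
  ],
  force=40,
)

```text
time: 1.35
tool_pos: [460.2, -67.4, 231.1]
tcp_rot: [180.0, -0.0, 0.0]
ft_force: [1.4, -0.6, 0.8]
finger_gap: 85.5
grip_force: 0.0
```

Request:
arm_command(
  targets=[
    [[0.0278, 0.0514, -0.01, 0, 0, 0, 1], [0.0278, 0.0514, -0.02, 0, 0, 0, 1], [0.0278, 0.0514, -0.03, 0, 0, 0, 1], [0.0278, 0.0514, -0.03, 0, 0, 0, 1], [0.0278, 0.0514, -0.03, 0, 0, 0, 1], [0.0278, 0.0514, -0.03, 0, 0, 0, 1], [0, 0.0, -0.03, 0, 0, 0, 1], [0, 0, -0.02, 0, 0, 0, 1], [0, 0, -0.02, 0, 0, 0, 1], [0, 0, 0, 0, 0, 0, 1]],
  ],
)

```text
time: 2.6
tool_pos: [619.8, 228.1, 15.4]
tcp_rot: [180.0, 0.2, 0.0]
ft_force: [-0.4, 0.9, -0.7]
finger_gap: 85.4
grip_force: 0.0
```

Request:
arm_command(
  targets=[
    [[0.0068, 0.0112, 0, 0, 0, 0, 1], [0, 0, -0.01, 0, 0, 0, 1], [0, 0, 0, 0, 0, 0, 1]],
  ],
)

```text
time: 2.98
tool_pos: [627.6, 240.4, 6.5]
tcp_rot: [180.0, 0.0, 0.1]
ft_force: [-0.2, -0.3, -0.6]
finger_gap: 85.6
grip_force: 0.0
```

Request:
arm_command(
  targets=[
    [[-0.001, -0.001, -0.005, 0, 0, 0, 1], [0, 0, 0, 0, 0, 0, -0.2], [0, 0, 0, 0, 0, 0, -0.2], [0, 0, 0, 0, 0, 0, -0.2], [0, 0, 0, 0, 0, 0, -0.2], [0, 0, 0, 0, 0, 0, -0.2]],
  ],
  force=30,
)

```text
time: 3.72
tool_pos: [627.4, 239.5, 2.7]
tcp_rot: [-180.0, -0.0, 0.1]
ft_force: [-0.2, -1.4, 3.3]
finger_gap: 37.8
grip_force: 30.4
```

```bash
python3 - <<'E'
from h import *
for i in range(3):
    x=status.sense(); print(x['time'],x['tool_pos'].round(2),x['finger_gap'],x['grip_force'],x['ft_force'].round(1))
    viewer.snapshot('top')
E
```

```text
3.725 [627.39 239.53   2.67] 37.751657255354665 30.39707819600153 [-0.2 -1.4  3.3]
3.775 [627.4  239.52   2.66] 37.24930813864103 30.437846920103766 [-0.  -0.2  4.3]
3.825 [627.42 239.51   2.66] 37.64658367851951 30.47760885081516 [-0.7 -0.6  4.5]
```

Request:
arm_command(
  targets=[
    [[0, 0, 0.03, 0, 0, 0, -0.2], [0, 0, 0.04, 0, 0, 0, -0.2], [-0.0015, -0.049, 0, 0, 0, 0, -0.2], [-0.0015, -0.049, 0, 0, 0, 0, -0.2], [-0.0015, -0.049, 0, 0, 0, 0, -0.2], [-0.0015, -0.049, 0, 0, 0, 0, -0.2], [-0.0015, -0.049, 0, 0, 0, 0, -0.2], [-0.0015, -0.049, 0, 0, 0, 0, -0.2], [0, -0.049, 0, 0, 0, 0, -0.2], [0, 0, 0, 0, 0, 0, -0.2]],
  ],
)

```text
time: 5.12
tool_pos: [617.5, -107.1, 71.7]
tcp_rot: [180.0, 0.0, -0.1]
ft_force: [0.1, 0.4, -0.3]
finger_gap: 37.5
grip_force: 30.2
```

Request:
arm_command(
  targets=[
    [[0, 0, -0.02, 0, 0, 0, -0.2], [0, 0, -0.015, 0, 0, 0, -0.2], [0, 0, 0, 0, 0, 0, -0.2], [0, 0, 0, 0, 0, 0, -0.2]],
  ],
)

```text
time: 5.62
tool_pos: [617.9, -102.7, 36.8]
tcp_rot: [-180.0, 0.0, 0.2]
ft_force: [-0.5, 0.2, 0.4]
finger_gap: 37.8
grip_force: 30.2
```

```bash
python3 - <<'E'
from h import *
I=viewer.snapshot('scene')[:,:,::-1]; print(status.sense()['tool_pos'])
u,v=315,185
cv2.imwrite('pics/s1.png',cv2.resize(I[v-50:v+40,u-60:u+60],None,fx=6,fy=6,interpolation=cv2.INTER_CUBIC))
E
```

```text
[ 618.36168126 -103.02703529   37.42654145]
```

View pics/s1.png

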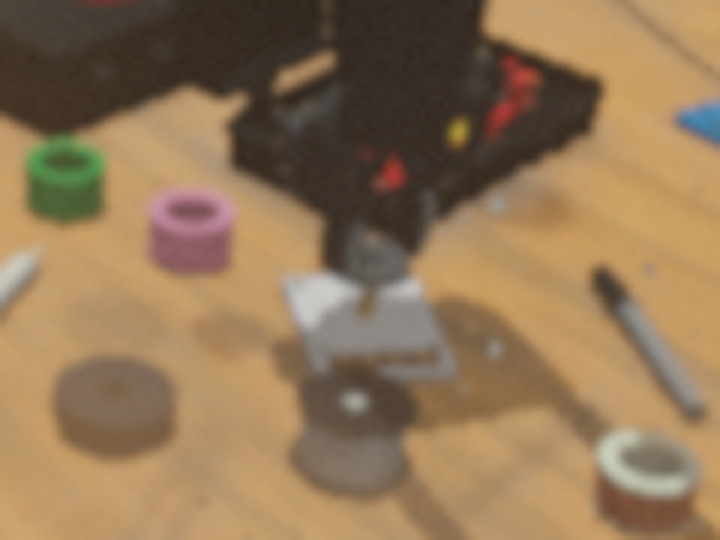

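The crop shows the washer held at (375,258), level and directly above the spigot at (367,300). I lower it onto the spigot.

Request:
arm_command(
  targets=[
    [[0, -0.0004, -0.008, 0, 0, 0, -0.2], [0, 0, -0.008, 0, 0, 0, -0.2], [0, 0, -0.005, 0, 0, 0, -0.2], [0, 0, -0.003, 0, 0, 0, -0.2], [0, 0, 0, 0, 0, 0, -0.2]],
  ],
)

```text
time: 6.3
tool_pos: [617.7, -104.0, 12.8]
tcp_rot: [-180.0, 0.0, 0.1]
ft_force: [0.4, 0.2, 0.5]
finger_gap: 37.6
grip_force: 30.2
```

Request:
arm_command(
  targets=[
    [[0, 0, -0.002, 0, 0, 0, -0.2], [0, 0, 0, 0, 0, 0, -0.2], [0, 0, 0, 0, 0, 0, 0.2], [0, 0, 0, 0, 0, 0, 0.2], [0, 0, 0, 0, 0, 0, 0.5]],
  ],
)

```text
time: 6.92
tool_pos: [618.0, -104.0, 11.2]
tcp_rot: [180.0, -0.0, 0.1]
ft_force: [0.2, -0.1, 0.5]
finger_gap: 63.7
grip_force: 0.0
```

Request:
arm_command(
  targets=[
    [[0, 0, 0.03, 0, 0, 0, 1], [0, 0, 0.04, 0, 0, 0, 1], [-0.024, 0.048, 0, 0, 0, 0, 1], [-0.0245, 0.048, 0, 0, 0, 0, 1], [-0.0245, 0.048, 0, 0, 0, 0, 1], [-0.0245, 0.048, 0, 0, 0, 0, 1], [-0.0245, 0.048, 0, 0, 0, 0, 1], [-0.0245, 0.048, 0, 0, 0, 0, 1], [-0.0245, 0.048, 0, 0, 0, 0, 1], [0, 0, 0, 0, 0, 0, 1]],
  ],
)

```text
time: 8.18
tool_pos: [445.3, 234.9, 81.3]
tcp_rot: [-180.0, 0.0, 0.4]
ft_force: [0.1, -0.3, 0.2]
finger_gap: 85.6
grip_force: 0.0
```

```bash
cat > m.py <<'E'
from h import *
import sys
def shot(n,f):
    I=viewer.snapshot(n)[:,:,::-1].copy(); cv2.imwrite(f'pics/{f}.png',I); return I
E
python3 - <<'E'
from m import *
T=shot('top','t2'); print(status.sense()['tool_pos'])
cv2.imwrite('pics/t2c.png',cv2.resize(T[165:245,300:400],None,fx=7,fy=7,interpolation=cv2.INTER_CUBIC))
E
```

```text
[446.29229776 233.32830936  81.27557552]
```

View pics/t2c.png

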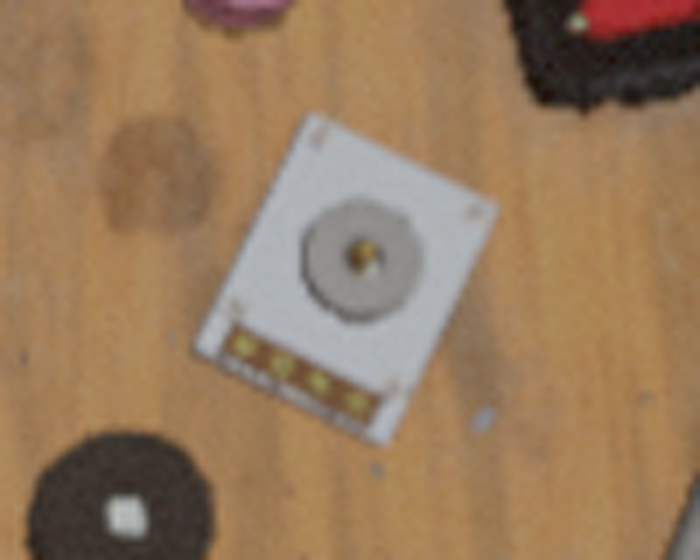

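The washer lies flat on the plate at crop (362,260), with the spigot tip through its hole at (363,255). I measure the washer against the tool's placing position to get the camera bias.

```bash
python3 - <<'E'
from m import *
t=Cam('top'); T=cv2.imread('pics/t2.png')
x0,y0,k=338,188,8
p=cv2.resize(T[y0:y0+30,x0:x0+30],None,fx=k,fy=k,interpolation=cv2.INTER_CUBIC)
g=cv2.cvtColor(p,cv2.COLOR_BGR2GRAY); yy,xx=np.mgrid[:240,:240]
guess=((362/7+300-x0)*k,(260/7+165-y0)*k)
roi=(np.hypot(xx-guess[0],yy-guess[1])<12*k)
th,_=cv2.threshold(g[roi].reshape(1,-1),0,255,cv2.THRESH_OTSU); m=((g<th)&roi).astype(np.uint8)
c=max(cv2.findContours(m,cv2.RETR_EXTERNAL,cv2.CHAIN_APPROX_NONE)[0],key=cv2.contourArea)
h=cv2.convexHull(c).reshape(-1,2); w=(cen(h.astype(np.float32))+.5)/k-.5+[x0,y0]
print('washer',w,t.plane(w,12),np.ptp(h,0)/k)
a=np.clip(cv2.cvtColor(T,cv2.COLOR_BGR2HSV)[196:207,346:357,1].astype(float)-45,0,None); Y,X=np.mgrid[196:207,346:357]
s=np.array([(a*X).sum(),(a*Y).sum()])/a.sum(); print('spigot',s,t.plane(s,22))
E
```

```text
washer [350.88637372 201.94090807] [ 617.191824   -104.58265785   12.        ] [17.625 18.   ]
spigot [351.2434128  200.94855709] [ 617.81658886 -103.31093568   22.        ]
```

Request:
arm_command(
  targets=[
    [[0.001, -0.001, -0.03, 0, 0, 0, 1], [0, 0, -0.03, 0, 0, 0, 1], [0, 0, -0.014, 0, 0, 0, 1], [0, 0, -0.003, 0, 0, 0, 1], [0, 0, 0, 0, 0, 0, 1]],
  ],
)

```text
time: 8.85
tool_pos: [448.8, 230.9, 4.9]
tcp_rot: [-180.0, -0.1, 0.1]
ft_force: [-0.3, 0.4, -0.4]
finger_gap: 85.7
grip_force: 0.0
```

Request:
arm_command(
  targets=[
    [[-0.0005, 0.0005, -0.001, 0, 0, 0, 1], [0, 0, 0, 0, 0, 0, 1], [0, 0, 0, 0, 0, 0, 0.2], [0, 0, 0, 0, 0, 0, 0.2], [0, 0, 0, 0, 0, 0, 0.2], [0, 0, 0, 0, 0, 0, 0.2]],
  ],
  force=40,
)

```text
time: 9.6
tool_pos: [447.8, 231.7, 3.8]
tcp_rot: [-180.0, -0.0, 0.1]
ft_force: [-2.3, 0.1, 4.9]
finger_gap: 57.8
grip_force: 42.8
```

Request:
arm_command(
  targets=[
    [[0, 0, 0.02, 0, 0, 0, 0.2], [0, 0, 0.04, 0, 0, 0, 0.2], [0.0243, -0.0478, 0.02, 0, 0, 0, 0.2], [0.0243, -0.0478, 0, 0, 0, 0, 0.2], [0.0243, -0.0478, 0, 0, 0, 0, 0.2], [0.0243, -0.0478, 0, 0, 0, 0, 0.2], [0.0243, -0.0478, 0, 0, 0, 0, 0.2], [0.0243, -0.0478, -0.01, 0, 0, 0, 0.2], [0.0243, -0.0478, -0.01, 0, 0, 0, 0.2], [0, 0, -0.01, 0, 0, 0, 0.2]],
  ],
)

```text
time: 10.85
tool_pos: [618.6, -106.9, 52.5]
tcp_rot: [179.9, -0.0, -0.1]
ft_force: [0.3, 0.5, -1.1]
finger_gap: 57.8
grip_force: 43.7
```

Request:
arm_command(
  targets=[
    [[0, 0, -0.01, 0, 0, 0, 0.2], [0, 0, 0, 0, 0, 0, 0.2], [0, 0, 0, 0, 0, 0, 0.2]],
  ],
)

```text
time: 11.22
tool_pos: [617.5, -102.0, 43.4]
tcp_rot: [-180.0, -0.0, 0.2]
ft_force: [0.7, -0.1, -0.9]
finger_gap: 58.1
grip_force: 43.7
```

Request:
arm_command(
  targets=[
    [[0.0003, -0.0004, 0, 0, 0, 0, 0.2], [0, 0, -0.008, 0, 0, 0, 0.2], [0, 0, -0.006, 0, 0, 0, 0.2], [0, 0, -0.004, 0, 0, 0, 0.2], [0, 0, -0.002, 0, 0, 0, 0.2], [0, 0, 0, 0, 0, 0, 0.2]],
  ],
)

```text
time: 11.98
tool_pos: [617.8, -103.5, 22.9]
tcp_rot: [-180.0, 0.0, 0.1]
ft_force: [-0.4, -0.2, -0.3]
finger_gap: 58.0
grip_force: 43.7
```

Request:
arm_command(
  targets=[
    [[0, 0.0004, -0.002, 0, 0, 0, 0.2], [0, 0, -0.001, 0, 0, 0, 0.2], [0, 0, 0, 0, 0, 0, 0.2]],
  ],
)

```text
time: 12.35
tool_pos: [617.8, -103.0, 20.1]
tcp_rot: [-180.0, 0.0, 0.1]
ft_force: [0.0, 0.6, -0.3]
finger_gap: 57.9
grip_force: 43.7
```

Request:
arm_command(
  targets=[
    [[0, 0, -0.001, 0, 0, 0, 0.2], [0, 0, 0, 0, 0, 0, 0.2], [0, 0, 0, 0, 0, 0, 0.6], [0, 0, 0, 0, 0, 0, 1], [0, 0, 0, 0, 0, 0, 1], [0, 0, 0.04, 0, 0, 0, 1], [0, 0, 0.04, 0, 0, 0, 1], [-0.04, 0, 0.0, 0, 0, 0, 1], [-0.05, 0, 0.0, 0, 0, 0, 1], [-0.05, 0, 0.0, 0, 0, 0, 1]],
  ],
)

```text
time: 13.6
tool_pos: [476.7, -103.0, 99.1]
tcp_rot: [180.0, -0.0, 0.1]
ft_force: [0.2, -1.4, 0.5]
finger_gap: 84.9
grip_force: 0.0
```

Request:
arm_command(
  targets=[
    [[-0.0455, -0.005, -0.02, 0, 0, 0, 1], [0, 0, -0.02, 0, 0, 0, 1], [0, 0, 0, 0, 0, 0, 1], [0, 0, 0, 0, 0, 0, 1]],
  ],
)

```text
time: 14.1
tool_pos: [433.4, -108.3, 60.1]
tcp_rot: [180.0, -0.1, 0.1]
ft_force: [0.3, -0.3, 0.6]
finger_gap: 85.6
grip_force: 0.0
```

```bash
python3 - <<'E'
from m import *
T=shot('top','t3'); S=shot('scene','s3'); print(status.sense()['tool_pos'])
a=cv2.resize(T[170:240,310:390],None,fx=7,fy=7,interpolation=cv2.INTER_CUBIC)
cv2.imwrite('pics/t3c.png',a)
E
```

```text
[ 433.73037291 -108.38017539   60.32880996]
```

View pics/t3c.png

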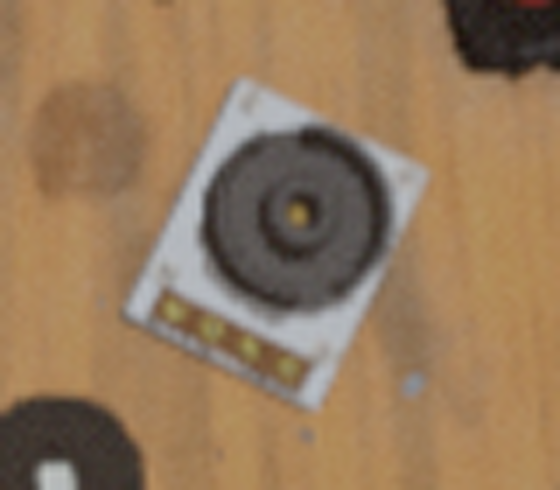

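core_lower sits on the spigot at crop (297,218), with the brass tip visible in its hole. I measure its centre and re-measure the coil.

```bash
cat >> m.py <<'E'
def dark(I,c,uv,rad,zm,k=8,thr=115):
    """centre of the dark round silhouette near uv, cast on plane zm"""
    u,v=map(int,np.round(uv)); p=cv2.resize(I[v-rad:v+rad+1,u-rad:u+rad+1],None,fx=k,fy=k,interpolation=cv2.INTER_CUBIC)
    V=p.max(2); m=cv2.morphologyEx((V<thr).astype(np.uint8),cv2.MORPH_OPEN,np.ones((2*k,2*k)))
    cs=[x for x in cv2.findContours(m,cv2.RETR_EXTERNAL,cv2.CHAIN_APPROX_NONE)[0]]
    h=cv2.convexHull(max(cs,key=cv2.contourArea)).reshape(-1,2)
    h=((h+.5)/k-.5+[u-rad,v-rad]).astype(np.float32); q=np.array([c.plane(x,zm)[:2] for x in h],np.float32)
    return cen(h),cen(q),np.ptp(q,0)
E
python3 - <<'E'
from m import *
t,s=Cam('top'),Cam('scene'); T=cv2.imread('pics/t3.png');S=cv2.imread('pics/s3.png')
uv=(310+297/7,170+218/7)
for thr in (100,115,130,145): print(thr,dark(T,t,uv,17,26,thr=thr))
e=s.proj([617.7,-102.7,26]); print(e)
for thr in (95,110,125): print(thr,dark(S,s,e,15,26,thr=thr))
E
```

```text
100 (array([351.93569042, 200.88130557]), array([ 617.4266917 , -104.06818394]), array([60.350403, 62.280006], dtype=float32))
115 (array([351.97531016, 200.95263248]), array([ 617.26680674, -104.15049643]), array([61.496277, 63.20501 ], dtype=float32))
130 (array([351.97099145, 201.08648629]), array([ 616.96609084, -104.12221072]), array([63.414246, 64.3823  ], dtype=float32))
145 (array([352.06399386, 201.2243397 ]), array([ 616.64903497, -104.31569497]), array([65.12506, 65.54026], dtype=float32))
[316.18990854 182.65956735]
95 (array([317.72902777, 177.1326889 ]), array([ 642.35753227, -131.75101216]), array([118.69   , 140.45288], dtype=float32))
110 (array([317.5889573 , 177.42769534]), array([ 641.42434768, -130.27418534]), array([122.97522, 142.8596 ], dtype=float32))
125 (array([317.44344307, 177.67240064]), array([ 640.70650263, -128.98761408]), array([126.53204, 145.08963], dtype=float32))
```

Request:
arm_command(
  targets=[
    [[-0.0014, -0.0004, -0.02, 0, 0, 0, 1], [0, 0, -0.015, 0, 0, 0, 1], [0, 0, -0.008, 0, 0, 0, 1], [0, 0, 0, 0, 0, 0, 1], [0, 0, 0, 0, 0, 0, -0.1], [0, 0, 0, 0, 0, 0, -0.1], [0, 0, 0, 0, 0, 0, -0.1], [0, 0, 0, 0, 0, 0, -0.1], [0, 0, 0, 0, 0, 0, -0.1]],
  ],
  force=40,
)

```text
time: 15.32
tool_pos: [431.6, -108.7, 17.1]
tcp_rot: [180.0, -0.1, 0.1]
ft_force: [-1.4, 0.8, 5.5]
finger_gap: 44.6
grip_force: 40.3
```

Request:
arm_command(
  targets=[
    [[0, 0, 0.02, 0, 0, 0, -0.1], [0, 0, 0.035, 0, 0, 0, -0.1], [0.04, 0.001, 0, 0, 0, 0, -0.1], [0.05, 0.002, 0, 0, 0, 0, -0.1], [0.05, 0.001, 0, 0, 0, 0, -0.1], [0.035, 0.0016, 0, 0, 0, 0, -0.1], [0.0102, 0, 0, 0, 0, 0, -0.1], [0, 0, -0.006, 0, 0, 0, -0.1], [0, 0, 0, 0, 0, 0, -0.1], [0, 0, 0, 0, 0, 0, -0.1]],
  ],
)

```text
time: 16.58
tool_pos: [615.1, -102.9, 64.9]
tcp_rot: [-180.0, 0.0, 0.1]
ft_force: [-0.1, 0.8, -1.1]
finger_gap: 44.8
grip_force: 41.4
```

```bash
python3 - <<'E'
from m import *
S=shot('scene','s4'); T=shot('top','t4'); print(status.sense()['tool_pos'])
a=cv2.resize(S[150:210,280:360],None,fx=8,fy=8,interpolation=cv2.INTER_CUBIC)
cv2.imwrite('pics/s4c.png',a)
E
```

```text
[ 615.72168185 -102.99996595   65.36307851]
```

View pics/s4c.png

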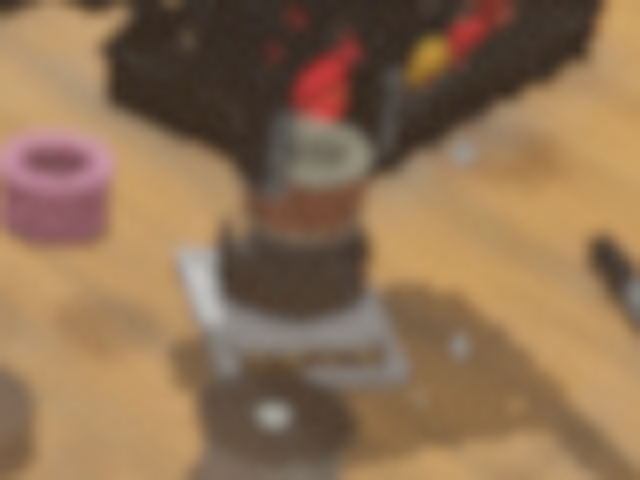

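The crop shows the coil held upright at (312,190), level just above the cup at (292,265). I correct x and lower it.

Request:
arm_command(
  targets=[
    [[0.0009, 0, -0.006, 0, 0, 0, -0.1], [0, 0, -0.005, 0, 0, 0, -0.1], [0, 0, -0.003, 0, 0, 0, -0.1], [0, 0, 0, 0, 0, 0, -0.1], [0, 0, -0.003, 0, 0, 0, -0.1], [0, 0, 0, 0, 0, 0, -0.1]],
  ],
)

```text
time: 17.42
tool_pos: [616.9, -102.8, 47.9]
tcp_rot: [-180.0, 0.0, 0.1]
ft_force: [0.2, 1.4, -1.6]
finger_gap: 44.6
grip_force: 41.4
```

Request:
arm_command(
  targets=[
    [[0, 0, -0.004, 0, 0, 0, -0.1], [0, 0, -0.003, 0, 0, 0, -0.1], [0, 0, -0.0015, 0, 0, 0, -0.1], [0, 0, 0, 0, 0, 0, -0.1], [0, 0, 0, 0, 0, 0, -0.1]],
  ],
)

```text
time: 18.05
tool_pos: [617.2, -102.9, 39.7]
tcp_rot: [180.0, -0.0, 0.1]
ft_force: [0.2, 0.4, -0.8]
finger_gap: 44.8
grip_force: 41.4
```

Request:
arm_command(
  targets=[
    [[0, 0, -0.001, 0, 0, 0, -0.1], [0, 0, 0, 0, 0, 0, -0.1], [0, 0, 0, 0, 0, 0, 0.5], [0, 0, 0, 0, 0, 0, 1], [0, 0, 0.03, 0, 0, 0, 1], [0, 0, 0.03, 0, 0, 0, 1], [0, 0.05, 0, 0, 0, 0, 1], [0, 0.06, 0, 0, 0, 0, 1], [0.001, 0.05, -0.01, 0, 0, 0, 1], [0, 0, -0.02, 0, 0, 0, 1]],
  ],
)

```text
time: 19.3
tool_pos: [619.0, 60.8, 69.6]
tcp_rot: [-179.9, -0.2, 0.4]
ft_force: [0.6, -1.5, 0.0]
finger_gap: 85.7
grip_force: 0.0
```

Request:
arm_command(
  targets=[
    [[0, 0, -0.03, 0, 0, 0, 1], [0, 0, 0, 0, 0, 0, 1], [0, 0, 0, 0, 0, 0, 1]],
  ],
)

```text
time: 19.68
tool_pos: [618.4, 56.3, 39.2]
tcp_rot: [180.0, -0.0, 0.0]
ft_force: [-0.6, -1.4, 1.3]
finger_gap: 85.4
grip_force: 0.0
```

```bash
python3 - <<'E'
from m import *
T=shot('top','t5'); S=shot('scene','s5'); print(status.sense()['tool_pos'])
a=cv2.resize(T[170:240,310:390],None,fx=6,fy=6,interpolation=cv2.INTER_CUBIC)
b=cv2.resize(S[155:225,275:355],None,fx=6,fy=6,interpolation=cv2.INTER_CUBIC)
cv2.imwrite('pics/c5.png',np.hstack([a,b])[:,:800])
E
```

```text
[619.30100173  56.51543834  40.25532447]
```

View pics/c5.png

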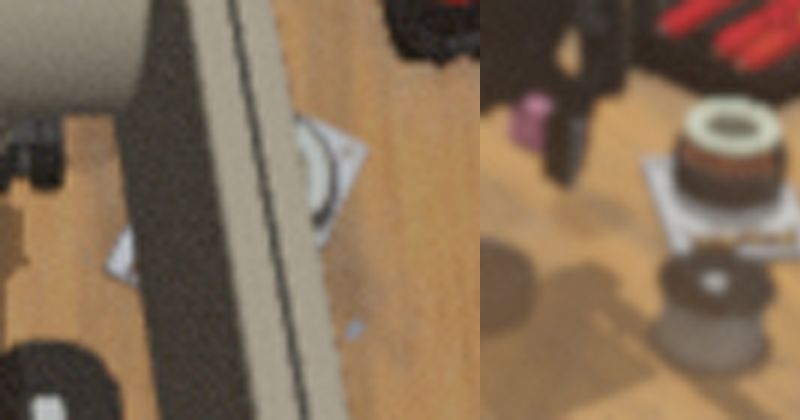

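The right half shows the coil seated at (733,150), with its flange standing about 13 mm above the rim; the arm hides the stack from the top camera. I measure the flange in the scene view.

```bash
python3 - <<'E'
from m import *
s,t=Cam('scene'),Cam('top')
def flange(I,c,uv,rad,z,k=8):
    u,v=map(int,np.round(uv)); p=cv2.resize(I[v-rad:v+rad+1,u-rad:u+rad+1],None,fx=k,fy=k,interpolation=cv2.INTER_CUBIC).astype(int)
    m=((p[...,1]>130)&(p[...,1]>=p[...,2]-6)&(p[...,1]-p[...,0]>5)).astype(np.uint8)
    h=cv2.convexHull(max(cv2.findContours(m,cv2.RETR_EXTERNAL,cv2.CHAIN_APPROX_NONE)[0],key=cv2.contourArea)).reshape(-1,2)
    h=((h+.5)/k-.5+[u-rad,v-rad]).astype(np.float32); q=np.array([c.plane(x,z)[:2] for x in h],np.float32)
    return cen(h).round(2),cen(q).round(1),np.ptp(q,0).round(1)
S0=cv2.imread('pics/scene0.png');S=cv2.imread('pics/s5.png')
print('bench',s.proj([432.3,-109,28]),flange(S0,s,s.proj([432.3,-109,28]),13,28))
print('seated',flange(S,s,(275+253/6,155+125/6),11,49.5))
# height check by flange top vs expected pixel
print(s.proj([617.5,-103,49.5]))
S4=cv2.imread('pics/s4.png'); print('held',flange(S4,s,(280+325/8,150+152/8),9,76))
E
```

```text
bench [363.73355791 211.84018237] (array([362.79, 211.79]), array([ 434.2, -107.3]), array([46.4, 45.5], dtype=float32))
seated (array([316.77, 175.48]), array([ 621.4, -104.8]), array([53.3, 52. ], dtype=float32))
[317.17778485 176.11158208]
held (array([323.88, 168.63]), array([ 607.9, -117.1]), array([13.3, 11.8], dtype=float32))
```

Request:
arm_command(
  targets=[
    [[-0.0005, 0.0005, -0.016, 0, 0, 0, 1], [0, 0, -0.014, 0, 0, 0, 1], [0, 0, -0.006, 0, 0, 0, 1], [0, 0, 0, 0, 0, 0, 1], [0, 0, 0, 0, 0, 0, 0.2], [0, 0, 0, 0, 0, 0, 0.2], [0, 0, 0, 0, 0, 0, 0.2], [0, 0, 0, 0, 0, 0, 0.2]],
  ],
  force=40,
)

```text
time: 20.78
tool_pos: [618.4, 57.6, 3.7]
tcp_rot: [180.0, -0.1, 0.1]
ft_force: [-1.0, 0.1, 5.6]
finger_gap: 58.0
grip_force: 43.6
```

Request:
arm_command(
  targets=[
    [[0, 0, 0.02, 0, 0, 0, 0.2], [0, 0, 0.04, 0, 0, 0, 0.2], [0, -0.03, 0.015, 0, 0, 0, 0.2], [-0.001, -0.04, 0, 0, 0, 0, 0.2], [0, -0.04, 0, 0, 0, 0, 0.2], [0, -0.03, 0, 0, 0, 0, 0.2], [0, -0.0206, 0, 0, 0, 0, 0.2], [0, 0, -0.01, 0, 0, 0, 0.2], [0, 0, 0, 0, 0, 0, 0.2], [0, 0, 0, 0, 0, 0, 0.2]],
  ],
)

```text
time: 22.02
tool_pos: [616.3, -101.8, 67.3]
tcp_rot: [-180.0, 0.0, 0.2]
ft_force: [-0.1, -0.1, -1.1]
finger_gap: 58.1
grip_force: 43.5
```

```bash
python3 - <<'E'
from m import *
S=shot('scene','s6'); print(status.sense()['tool_pos'])
cv2.imwrite('pics/s6c.png',cv2.resize(S[140:210,280:360],None,fx=8,fy=8,interpolation=cv2.INTER_CUBIC))
E
```

```text
[ 616.57574597 -101.86909724   67.50462481]
```

View pics/s6c.png

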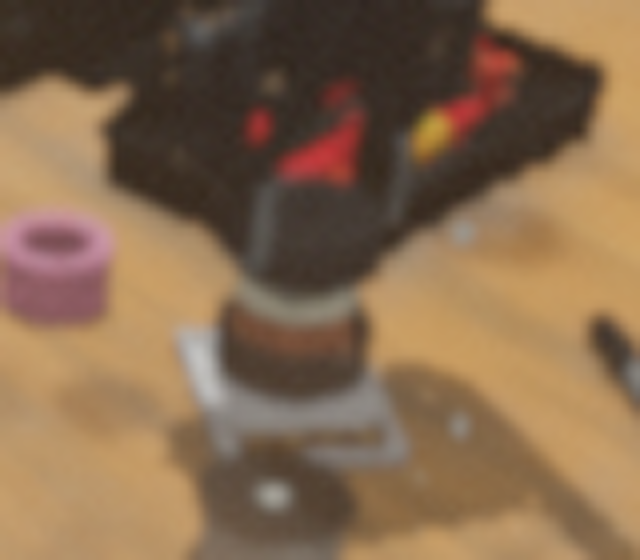

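The upper half is held level at (310,230), just above the coil flange at (303,303). I correct x and y and lower it slowly.

Request:
arm_command(
  targets=[
    [[0.0008, -0.0011, -0.006, 0, 0, 0, 0.2], [0, 0, -0.004, 0, 0, 0, 0.2], [0, 0, 0, 0, 0, 0, 0.2], [0, 0, -0.004, 0, 0, 0, 0.2], [0, 0, -0.003, 0, 0, 0, 0.2], [0, 0, 0, 0, 0, 0, 0.2]],
  ],
)

```text
time: 22.82
tool_pos: [617.1, -104.0, 50.2]
tcp_rot: [-180.0, 0.0, 0.1]
ft_force: [0.3, -0.1, -1.2]
finger_gap: 57.7
grip_force: 43.5
```

Request:
arm_command(
  targets=[
    [[0, 0.0005, -0.003, 0, 0, 0, 0.2], [0, 0, -0.003, 0, 0, 0, 0.2], [0, 0, -0.002, 0, 0, 0, 0.2], [0, 0, -0.001, 0, 0, 0, 0.2], [0, 0, 0, 0, 0, 0, 0.2], [0, 0, 0, 0, 0, 0, 0.2]],
  ],
)

```text
time: 23.58
tool_pos: [617.5, -103.6, 41.7]
tcp_rot: [180.0, -0.0, 0.1]
ft_force: [-0.3, 0.9, -0.4]
finger_gap: 57.8
grip_force: 43.5
```

Request:
arm_command(
  targets=[
    [[0, 0.0003, -0.001, 0, 0, 0, 0.2], [0, 0, -0.001, 0, 0, 0, 0.2], [0, 0, 0, 0, 0, 0, 0.2], [0, 0, 0, 0, 0, 0, 0.2]],
  ],
)

```text
time: 24.08
tool_pos: [617.5, -103.3, 39.7]
tcp_rot: [-180.0, -0.0, 0.1]
ft_force: [0.6, 0.7, -0.5]
finger_gap: 57.8
grip_force: 43.6
```

Request:
arm_command(
  targets=[
    [[0, 0, -0.0005, 0, 0, 0, 0.2], [0, 0, 0, 0, 0, 0, 0.6], [0, 0, 0, 0, 0, 0, 1], [0, 0, 0, 0, 0, 0, 1], [0, 0, 0.04, 0, 0, 0, 1], [0, 0, 0.04, 0, 0, 0, 1], [-0.043, 0.043, 0, 0, 0, 0, 1], [-0.043, 0.043, 0, 0, 0, 0, 1], [-0.043, 0.043, 0, 0, 0, 0, 1], [-0.043, 0.043, 0, 0, 0, 0, 1]],
  ],
)

```text
time: 25.32
tool_pos: [444.0, 69.8, 119.1]
tcp_rot: [-180.0, -0.0, 0.1]
ft_force: [0.9, 0.8, 1.0]
finger_gap: 85.4
grip_force: 0.0
```

Request:
arm_command(
  targets=[
    [[-0.0065, 0.0055, -0.03, 0, 0, 0, 0.5], [0, 0, -0.03, 0, 0, 0, 0.5], [0, 0, 0, 0, 0, 0, 0.5], [0, 0, 0, 0, 0, 0, 0.5]],
  ],
)

```text
time: 25.82
tool_pos: [439.6, 74.1, 60.1]
tcp_rot: [-180.0, -0.1, 0.1]
ft_force: [-0.0, 0.9, 1.0]
finger_gap: 64.2
grip_force: 0.0
```

```bash
python3 - <<'E'
from m import *
t=Cam('top'); T=shot('top','t7'); S=shot('scene','s7'); print(status.sense()['tool_pos'])
for thr in (100,115,130): print(dark(T,t,t.proj([617.5,-104,46]),19,46,thr=thr))
a=cv2.resize(T[170:240,310:390],None,fx=6,fy=6,interpolation=cv2.INTER_CUBIC)
b=cv2.resize(S[155:225,280:333],None,fx=6,fy=6,interpolation=cv2.INTER_CUBIC)
cv2.imwrite('pics/c7.png',np.hstack([a,b]))
E
```

```text
[440.21655503  74.07886493  60.64211049]
(array([353.10827775, 199.83248427]), array([ 616.38789965, -102.33190885]), array([64.75421 , 66.660614], dtype=float32))
(array([353.16202919, 199.92270069]), array([ 616.19040416, -102.44296538]), array([66.63397, 68.04624], dtype=float32))
(array([353.16704132, 200.25729844]), array([ 615.44780176, -102.4055498 ]), array([69.36658, 69.21927], dtype=float32))
```

View pics/c7.png

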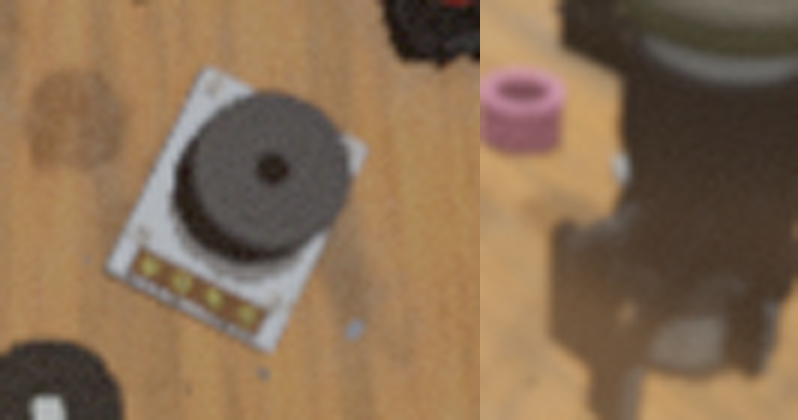

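The two core halves sit as one dark cylinder, with the top face centred at crop (270,176) and the hole at (272,168). In the scene half the gripper hides the stack. I measure the top face precisely for the cap.

```bash
python3 - <<'E'
from m import *
t=Cam('top'); T=cv2.imread('pics/t7.png')
print('full',dark(T,t,(353,200),19,36,thr=105)[1:])
u,v,r,k=355,199,19,8
p=cv2.resize(T[v-r:v+r+1,u-r:u+r+1],None,fx=k,fy=k,interpolation=cv2.INTER_CUBIC); V=cv2.GaussianBlur(p.max(2),(9,9),0)
for lo,hi in((60,115),(68,110),(76,105)):
    m=cv2.morphologyEx(((V>lo)&(V<hi)).astype(np.uint8),cv2.MORPH_OPEN,cv2.getStructuringElement(2,(25,25)))
    h=cv2.convexHull(max(cv2.findContours(m,0,1)[0],key=cv2.contourArea)).reshape(-1,2); h=((h+.5)/k-.5+[u-r,v-r]).astype(np.float32)
    q=np.array([t.plane(x,56)[:2] for x in h],np.float32); print('face',lo,cen(q),np.ptp(q,0))
w=np.clip(60-V[(168//6+170-v+r-4)*k:(168//6+170-v+r+5)*k,(272//6+310-u+r-4)*k:(272//6+310-u+r+5)*k].astype(float),0,None)
Y,X=np.mgrid[:w.shape[0],:w.shape[1]]; c=np.array([(w*X).sum(),(w*Y).sum()])/w.sum()
c=(c+.5)/k-.5+[272//6+310-4,168//6+170-4]; print('hole',c,t.plane(c,56),t.plane(c,53))
E
```

```text
full (array([ 618.08042654, -104.71315653]), array([66.01239 , 67.841805], dtype=float32))
face 60 [ 618.19348513 -103.89651855] [60.85962  59.000786]
face 68 [ 618.4719772  -104.13270265] [59.211853 57.971786]
face 76 [ 618.96180196 -104.2928287 ] [57.266785 56.852303]
hole [354.9829537  197.72545705] [ 619.09528875 -104.4806378    56.        ] [ 619.62440825 -105.19227908   53.        ]
```

Request:
arm_command(
  targets=[
    [[-0.0012, 0.0003, -0.02, 0, 0, 0, 0.5], [0, 0, -0.015, 0, 0, 0, 0.5], [0, 0, -0.009, 0, 0, 0, 0.5], [0, 0, 0, 0, 0, 0, 0.5], [0, 0, 0, 0, 0, 0, -0.6], [0, 0, 0, 0, 0, 0, -0.6], [0, 0, 0, 0, 0, 0, -0.6], [0, 0, 0, 0, 0, 0, -0.6], [0, 0, 0, 0, 0, 0, -0.6]],
  ],
  force=40,
)

```text
time: 27.05
tool_pos: [438.3, 74.5, 15.9]
tcp_rot: [180.0, -0.1, 0.1]
ft_force: [-2.0, -0.4, 5.3]
finger_gap: 24.0
grip_force: 39.0
```

Request:
arm_command(
  targets=[
    [[0, 0, 0.03, 0, 0, 0, -0.6], [0, 0, 0.05, 0, 0, 0, -0.6], [0.043, -0.043, 0, 0, 0, 0, -0.6], [0.043, -0.043, 0, 0, 0, 0, -0.6], [0.043, -0.043, 0, 0, 0, 0, -0.6], [0.035, -0.034, 0, 0, 0, 0, -0.6], [0.0149, -0.0147, 0, 0, 0, 0, -0.6], [0, 0, -0.01, 0, 0, 0, -0.6], [0, 0, 0, 0, 0, 0, -0.6], [0, 0, 0, 0, 0, 0, -0.6]],
  ],
)

```text
time: 28.3
tool_pos: [615.6, -102.1, 84.6]
tcp_rot: [-180.0, 0.1, 0.2]
ft_force: [0.3, 0.7, -0.8]
finger_gap: 23.9
grip_force: 39.6
```

```bash
python3 - <<'E'
from m import *
S=shot('scene','s8'); print(status.sense()['tool_pos'])
cv2.imwrite('pics/s8c.png',cv2.resize(S[135:210,280:360],None,fx=8,fy=8,interpolation=cv2.INTER_CUBIC))
E
```

```text
[ 616.0333103  -102.21117023   85.11435273]
```

View pics/s8c.png

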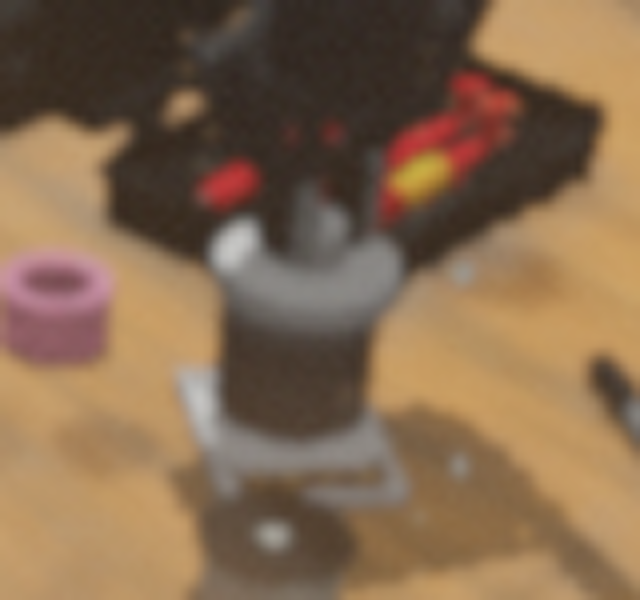

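The cap is held level at (308,275), above the closed core stack at (292,375), whose halves stand flush with no coil showing between them. I correct x and y and lower it.

Request:
arm_command(
  targets=[
    [[0.0009, -0.0008, -0.005, 0, 0, 0, -0.6], [0, 0, -0.005, 0, 0, 0, -0.6], [0, 0, 0, 0, 0, 0, -0.6], [0, 0, -0.003, 0, 0, 0, -0.6], [0, 0, -0.002, 0, 0, 0, -0.6], [0, 0, 0, 0, 0, 0, -0.6]],
  ],
)

```text
time: 29.1
tool_pos: [617.3, -104.0, 69.8]
tcp_rot: [-180.0, 0.0, 0.1]
ft_force: [-0.8, 0.5, -1.2]
finger_gap: 23.8
grip_force: 39.6
```

Request:
arm_command(
  targets=[
    [[0, 0.0005, -0.002, 0, 0, 0, -0.6], [0, 0, -0.002, 0, 0, 0, -0.6], [0, 0, -0.0015, 0, 0, 0, -0.6], [0, 0, 0, 0, 0, 0, -0.6], [0, 0, 0, 0, 0, 0, -0.6]],
  ],
)

```text
time: 29.72
tool_pos: [617.5, -103.5, 64.6]
tcp_rot: [-180.0, -0.0, 0.1]
ft_force: [0.1, 0.7, -1.7]
finger_gap: 24.2
grip_force: 39.6
```

Request:
arm_command(
  targets=[
    [[0, 0, -0.001, 0, 0, 0, -0.6], [0, 0, 0, 0, 0, 0, -0.6], [0, 0, 0, 0, 0, 0, -0.6]],
  ],
)

```text
time: 30.1
tool_pos: [617.8, -103.5, 64.0]
tcp_rot: [180.0, -0.0, 0.1]
ft_force: [-0.2, 0.0, 1.8]
finger_gap: 24.0
grip_force: 39.8
```

It makes contact at z 64.0, where fully home was expected at 63.9. I press lightly, release and back away.

Request:
arm_command(
  targets=[
    [[0, 0, -0.0005, 0, 0, 0, -0.6], [0, 0, 0, 0, 0, 0, -0.6], [0, 0, 0, 0, 0, 0, 0.2], [0, 0, 0, 0, 0, 0, 0.5], [0, 0, 0, 0, 0, 0, 0.5], [0, 0, 0.03, 0, 0, 0, 0.5], [0, 0, 0.05, 0, 0, 0, 0.5], [-0.05, 0.03, 0.03, 0, 0, 0, 0.5], [-0.05, 0.03, 0.03, 0, 0, 0, 0.5], [-0.05, 0.03, 0, 0, 0, 0, 0.5]],
  ],
)

```text
time: 31.35
tool_pos: [472.5, -15.9, 203.2]
tcp_rot: [180.0, -0.3, 0.1]
ft_force: [-1.3, 1.4, 1.3]
finger_gap: 64.0
grip_force: 0.0
```

Request:
arm_command(
  targets=[
    [[-0.04, 0.05, 0, 0, 0, 0, 0.5], [-0.02, 0.05, 0, 0, 0, 0, 0.5], [0, 0.05, 0, 0, 0, 0, 0.5], [0, 0.05, 0, 0, 0, 0, 0.5], [0, 0.03, 0, 0, 0, 0, 0.5], [0, 0, 0, 0, 0, 0, 0.5], [0, 0, 0, 0, 0, 0, 0.5]],
  ],
)

```text
time: 32.22
tool_pos: [413.0, 212.0, 200.1]
tcp_rot: [180.0, 0.0, 0.1]
ft_force: [0.3, 0.0, 0.4]
finger_gap: 63.8
grip_force: 0.0
```

```bash
python3 - <<'E'
from m import *
T=shot('top','t9'); S=shot('scene','s9'); print(status.sense()['tool_pos'])
a=cv2.resize(T[170:240,315:385],None,fx=5.5,fy=5.5,interpolation=cv2.INTER_CUBIC)
b=cv2.resize(S[145:215,280:350],None,fx=5.5,fy=5.5,interpolation=cv2.INTER_CUBIC)
cv2.imwrite('pics/c9.png',np.hstack([a,b]))
E
```

```text
[413.25193547 211.58123071 200.25471887]
```

View pics/c9.png

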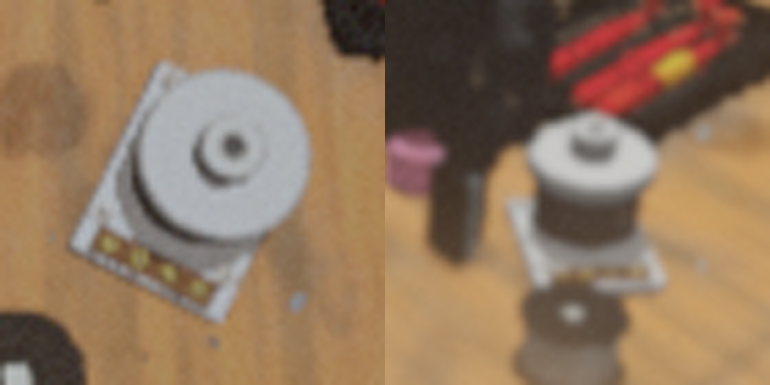

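The cap lies level and centred over the stack, at (224,157) in the top half and (592,160) in the scene half. The stack stands free with the gripper well away, so I hand in.

```bash
python3 -c "
from bench import job; print(job.hand_in())"
```

```text
the job is handed in; nothing more can be done
None
```

The choke is stacked on the spigot in the order asked, cap home and standing free, and the job is handed in at about 32 s; the hand-in returned no verdict.

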